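# Lock a jar in the cam-operated jar clamp

### The job

Stand the mustard jar upright in the open jar clamp, between its V-shaped stop and its jaw, without tipping it. Then turn the clamp's knob clockwise (seen from above) until the sprung jaw has dropped fully home onto the jar, off the cam, so that it presses the jar with its whole spring; feel for that point and stop there, because forcing the knob on against its hard stop damages the cam. Let go of everything and leave the other things on the worktop alone.

Things in the scene. Friction and masses are not known exactly. Their poses are not given: they have to be found in the camera images.
- jar_center (a point): Centre (half-way up) of the mustard jar: a round glass jar with a white lid, 59 mm across (56 mm over its lower body) and 103 mm tall, about 0.36 kg, standing loose on the worktop. z is its own upward axis. It can be held anywhere from 60 to 95 mm above its foot.
- jar_clamp: Jar clamp fixed to the worktop; origin on the worktop, mid-base. Wooden plate 110 (x) by 250 mm (y), top face 10 mm up. At +y a steel V-shaped stop, 45 mm high above the plate, opening to -y; at -y a grey housing 84 x 88 mm, top 54 mm above the worktop, with the knob on it (axis at y = -75 mm); between them the jaw.
- nest (a point): On the plate's top, where the middle of the jar's foot rests once the jaw has pushed it home into the V (clamp frame 0, +65, +10 mm; axes as the clamp's). With the jaw open the jar has 9 mm of room along the clamp's y; set it in about 4 mm short of this point, towards the jaw (-y). V and jaw reach 55 mm above the worktop.
- jaw (a joint): Travel of the jaw (upright rubber-faced steel plate 64 mm wide, on two rods) towards the V, m. 0: held back by the cam (open). As the knob turns it creeps back 1 mm, then comes forward; fully home it lies at about 0.010 against a jar in the V and presses it with its whole spring force, 11 N, clear of the cam. A pin at the back of the housing is drawn in by the same travel.
- jaw_unit: The jaw with its spring and its follower nose (hidden in the housing); origin at the clamp's origin.
- knob_grip (a point): On the knob's axis, 82 mm above the worktop, in the middle of its grip: an upright black bar 64 mm long (this point's x), 12 mm thick (its y), 32 mm high (65 to 97 mm above the worktop). Turns with the knob.
- knob (a joint): Turn of the knob, rad, growing clockwise seen from above; at 0 the bar lies along the clamp's x. Starts at 0 to 0.15. The jaw is fully home after 0.75 to 1.5 (the cam sits hidden on its shaft at an angle that differs each time), and starts to drop 0.5 to 0.6 before that. 0.2 rad after home comes a hard stop, the notch's far wall. Turning takes 0.1 to 0.4 N m; the knob stays where it is left.
- knob_unit: The knob with its shaft and hidden cam; origin on the worktop under the knob's axis. More than 40 N between cam and follower (about 1 N m on the knob against its stop) damages the cam.
- spice_jar: A bystander: spice jar 41 mm across, 105 mm tall, origin at its foot.
- lemon: A bystander: whole lemon about 70 mm, origin under its middle.
- pepper_mill: A bystander: dark wooden pepper mill 58 mm across, 170 mm tall, origin at its foot.
- mustard_jar: The same jar as a whole; origin in the middle of its foot, z up.
There are look-alikes about, which are no part of the job. What is shaped like the mustard_jar but pink or red is not meant.

How it is judged:
By the outcome, as a careful person would: the job done as asked, in the order asked, and still so for the second after the job is handed in, with the robot touching nothing.
It also fails if it takes over 64 s, if anything falls off the work surface, if the arm or the gripper's body presses on something with over 40 N, if the wrist force passes 120 N, or if a joint passes its speed limit or range.

### The arm

A 6-joint arm with a two-finger parallel gripper is mounted at the origin on a cart in front of the work surface, level with it; the furniture and walls round the work are solid. World frame = base frame: x ahead of the robot, y to its left, z up, the work surface at z = 0. Lengths are in m, angles in rad, forces in N, time in s.
With the tool pointing down it reaches from about 0.35 to 0.975 m from the base axis. Payload 4.9 kg.
Tool frame: the origin (TCP) lies between the finger pads; the fingertips stand 22 mm ahead of it and the grasp point (between the pads) lies 3 mm ahead of it; z points along the fingers, y is the line along which they close (so a half turn about z gives the same grasp; the last joint's range is limited). The gripper opens to 85 mm and grips with 20 to 120 N. Pads are 22 mm wide; open, the fingers measure 114 mm over their backs; the gripper's body (76 mm by 85 mm) begins 54 mm behind the grasp point. The pads swing forward as they close: fully open they stand 13 mm farther back than shut.
Start: joints at [-1.28, 0.053, 1.613, -0, 1.476, -0.119], TCP at [0.249, -0.573, 0.253] pointing down, gripper open.
Joint ranges: [-3.01, 3.01], [-1.01, 2.22], [0.06, 2.58], [-1.02, 4.17], [0.09, 2.62], [-3.14, 3.14]. Speed limits (rad/s): [2.57, 2.57, 3.14, 3.14, 3.14, 3.14].

### API

Orientations are given as a unit quaternion [w, x, y, z].
In Python, from plant import state, grab_frame, get_calibration, job_done, recognise, regions_of gives the robot as it stands.
- The arm moves only by the tool apply_moves, never from a script. Its argument "targets" is a list of rows, each an object with "translation": the shift along the tool's x, y, z normalised to -1 to 1, where 1 is 100 mm, a list of three; "twist": the turn about the tool's z normalised to -1 to 1, where 1 is 0.1 rad; "hand": the opening, from 0 (shut) to 1 (fully open). A call has 1 to 8 rows; each row shifts and turns the commanded pose from where the row before left it, along the tool's axes as they then stand; what a row does not reach is not made up. A row lasts 1/10 s, in which the tool goes at most 50 mm and 8.59 degrees, less where a joint would pass 70% of its speed; a pose out of reach is approached as far as the arm can. A call with a number of a shift or a turn outside -1 to 1 is refused whole. A call with a gripper value outside its range is refused whole. The fingers move at their own pace and stop on an object; the grip force is fixed at half the most. Time passes only in rows, so rows that do not move let the fingers close. It gives the time, the measured TCP pose, the force, the opening and the grip force at its end, in the units of the state.
- state(): the state, without advancing time (a new reading comes with each control period).
- grab_frame(name): name is "scene" or "top" or "wrist"; returns the picture (480x640x3 uint8, red, green, blue); there is no depth.
- get_calibration(name): a dict with "camera_matrix" (3x3 intrinsics, pixels), "pose" (4x4, takes a point from camera to world coordinates). Camera axes: x right, y up, looking along -z (the intrinsics and any distortion apply to the point x, -y, -z); pixel columns grow to the right and rows downward; lengths in m; the calibration is good to about 2 mm. A picture is of the moment at which its call begins: read the wrist's pose just before it. get_calibration takes no time and is no camera call; for the wrist camera it gives the pose at the moment of the call.
- job_done(): hands the job in; it is judged then, once.
Trained networks look in the newest picture that a camera, given by its name, has taken for a name from the list of things; names that differ only in an ending like _2 or _b are one class to them, and where a whole thing is asked for, a point or a joint stands for the part that bears it (a point fixed in the world has none). Each returns a list of dicts, best first, with "score" (0 to 1); they miss things now and then, are a little off and sometimes report something else, mostly with a low value. They report only what shows in the picture. A call takes as long as a camera call. They do not tell look-alikes from the thing itself.
- recognise(camera, query): "point" ([x, y, z] in m, in world coordinates, good to about 4 mm: the middle of the surface that is visible of it).
- regions_of(camera, query): "pixels" (480x640 bool, what is visible of it).
The state is a dict: "time": time; "joint_pos": joint angles; "joint_vel": joint speeds; "joint_efforts": joint torques, N m; "tool_pos": TCP position; "tool_rot": TCP orientation; "contact_force": force on the tool from outside, world axes, zero at the start; "ft_torque": the same for the moment, N m; "gripper_width": opening from 0.0 (shut) to 1.0 (fully open); "grasp_force": force on a finger pad.
Only numpy, scipy, OpenCV 4.12 (cv2) and the standard library are available. Lean on these libraries where they do the work, as an engineer would, in place of code of your own. Each camera call takes 0.05 s, during which the arm holds its last target. There are 200 camera calls.

## Working session

There is one attempt and no reset: what is moved stays moved. The work goes in short steps, Python scripts to look and compute and a tool call to move; the robot and the scene stay as the last step left them, time stands still between calls to the robot, and variables do not carry over. Pictures are saved under pics/ and viewed, at most 10 in all, crops included, and the job is handed in when it is done.

Besides the shell and the picture viewer there is one more tool, called after "Call:" by a JSON object that holds its "api" and its "payload", one argument or row to a line. apply_moves: Moves the arm, as the interface text tells. Its arguments: {"type":"object","properties":{"targets":{"type":"array"}},"required":["targets"]}

```bash
mkdir -p pics; ls; cat > h.py <<'E'
import numpy as np, cv2
from plant import *
def px(cam,p):
    c=get_calibration(cam);K=np.array(c["camera_matrix"]);T=np.linalg.inv(np.array(c["pose"]))
    q=T[:3,:3]@np.array(p)+T[:3,3];q=np.array([q[0],-q[1],-q[2]]);u=K@q;return u[:2]/u[2]
def ray(cam,uv,z):
    c=get_calibration(cam);K=np.array(c["camera_matrix"]);T=np.array(c["pose"])
    d=np.linalg.inv(K)@np.array([uv[0],uv[1],1.]);d=T[:3,:3]@np.array([d[0],-d[1],-d[2]]);o=T[:3,3]
    return o+d*(z-o[2])/d[2]
def save(cam,name):
    f=grab_frame(cam);cv2.imwrite("pics/"+name,f[:,:,::-1]);return f
E
python3 - <<'E'
from h import *
print(state())
for c in ["scene","top"]:
    save(c,c+"0.png");k=get_calibration(c);print(c,list(k),np.round(k["camera_matrix"],1).tolist(),np.round(k["pose"],3).tolist())
    for n in ["mustard_jar","jar_clamp","knob_unit","jaw_unit","spice_jar","lemon","pepper_mill"]:
        print(n,[(np.round(r["point"],3).tolist(),round(r["score"],2),px(c,r["point"]).round().tolist()) for r in recognise(c,n)])
E
```

```text
pics
{'time': 0.0, 'joint_pos': array([-1.28001561e+00,  5.33686661e-02,  1.61429897e+00,  9.11855634e-06,
        1.47599713e+00, -1.18964098e-01]), 'joint_vel': array([-0.00045002,  0.00026685,  0.00084286,  0.0025678 , -0.00023669,
        0.0003827 ]), 'joint_efforts': array([ 1.63628611e-03, -3.93694961e+01, -3.70170772e+01, -2.06669046e-05,
        7.14053720e-03,  4.83398452e-06]), 'tool_pos': array([ 0.24884051, -0.57269544,  0.25205268]), 'tool_rot': array([-1.03262197e-03,  9.79086513e-01,  2.03441702e-01, -8.43745352e-05]), 'contact_force': array([-0.33064007,  0.69605058,  0.38760565]), 'ft_torque': array([-0.01720812,  0.03068466,  0.04242484]), 'grasp_force': 0.0, 'gripper_width': 1.0004814068349073}
scene ['camera_matrix', 'pose'] [[557.5, 0.0, 312.5], [0.0, 557.5, 236.2], [0.0, 0.0, 1.0]] [[-0.663, 0.431, -0.612, -0.022], [-0.748, -0.356, 0.56, 0.786], [0.023, 0.829, 0.558, 0.642], [0.0, 0.0, 0.0, 1.0]]
mustard_jar [([0.429, 0.46, 0.072], 0.94, [263.0, 353.0]), ([0.543, 0.431, 0.082], 0.88, [233.0, 298.0]), ([0.468, 0.325, 0.071], 0.86, [317.0, 299.0])]
jar_clamp [([0
[... 608 characters left out ...]
08, 0.105], 0.9, [281.0, 295.0]), ([0.558, 0.413, 0.106], 0.69, [230.0, 258.0]), ([0.442, 0.44, 0.102], 0.6, [216.0, 315.0]), ([0.66, 0.303, 0.057], 0.6, [285.0, 214.0]), ([0.558, 0.042, 0.036], 0.38, [406.0, 259.0])]
jar_clamp [([0.557, 0.022, 0.012], 0.82, [414.0, 261.0])]
knob_unit [([0.56, -0.043, 0.093], 0.74, [451.0, 253.0])]
jaw_unit [([0.56, 0.045, 0.04], 0.74, [405.0, 258.0]), ([0.561, 0.043, 0.038], 0.69, [406.0, 257.0]), ([0.561, -0.045, 0.1], 0.46, [453.0, 253.0]), ([0.554, 0.021, 0.011], 0.39, [415.0, 262.0])]
spice_jar [([0.706, 0.191, 0.103], 0.61, [336.0, 186.0])]
lemon [([0.657, 0.303, 0.059], 0.73, [285.0, 215.0])]
pepper_mill [([0.739, 0.052, 0.126], 0.87, [403.0, 166.0])]
```

View pics/scene0.png

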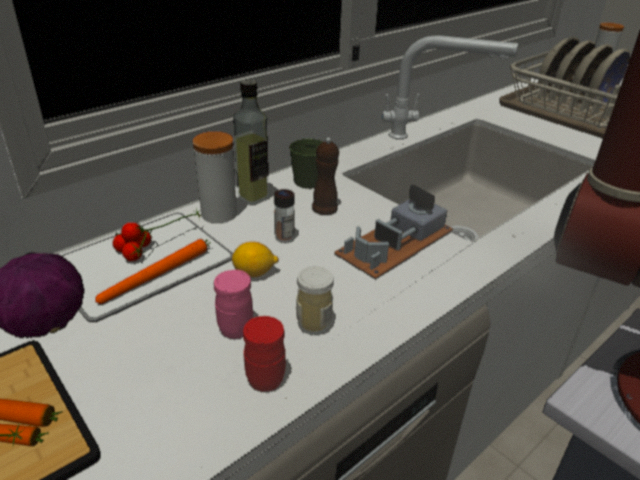

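View pics/top0.png

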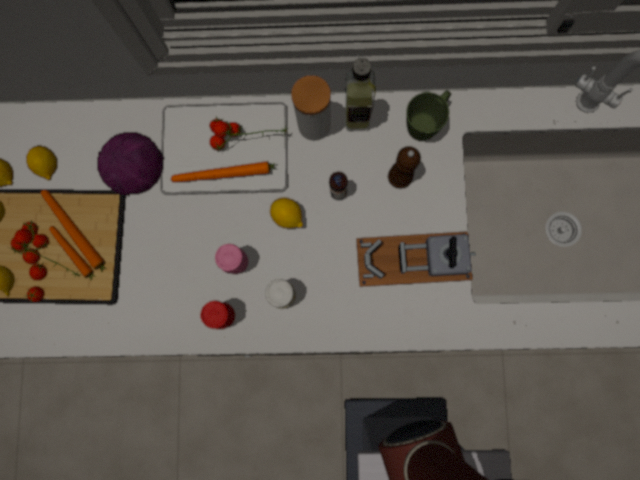

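Candidates in the scene picture: the pink jar (233,300), the red jar (264,353) and the yellow-brown jar with a white lid (315,300). By the description it is the one at (315,300), which is (280,293) in the top picture. The clamp is at (415,262) in top with the V towards +y (left) and the knob at (453,253).

```bash
python3 - <<'E'
from h import *
s=cv2.imread("pics/scene0.png");t=cv2.imread("pics/top0.png")
a=cv2.resize(s[255:345,280:350],None,fx=4.4,fy=4.4,interpolation=2);b=cv2.resize(t[225:295,350:480],None,fx=3.7,fy=3.7,interpolation=2)
im=np.zeros((400,800,3),np.uint8);im[:a.shape[0],:a.shape[1]]=a;im[:b.shape[0],315:315+b.shape[1]]=b;cv2.imwrite("pics/crop1.png",im)
# plate: brown
hsv=cv2.cvtColor(t,cv2.COLOR_BGR2HSV);m=((hsv[...,0]<16)&(hsv[...,1]>90)&(hsv[...,2]>60)).astype(np.uint8);w=np.zeros_like(m);w[225:300,345:485]=m[225:300,345:485]
p=np.argwhere(w)[:,::-1]
P=np.array([ray("top",q,0.01)[:2] for q in p]).astype(np.float32)
r=cv2.minAreaRect(P);print(r,cv2.boxPoints(r).round(3).tolist())
# jar lid top & housing
for n,cam in [("jar","top")]:
    g=t[265:325,255:310].astype(int);mm=(g.min(2)>150)
rg=regions_of("top","mustard_jar")
for q in rg:
    ij=np.argwhere(q["pixels"])[:,::-1];c,rad=cv2.minEnclosingCircle(ij.astype(np.float32));print(q["score"],c,rad,ray("top",c,.103).round(4),len(ij))
rg=regions_of("top","knob_unit")
for q in rg:
    ij=np.argwhere(q["pixels"])[:,::-1];print(q["score"],cv2.minAreaRect(ij.astype(np.float32)),len(ij),ray("top",ij.mean(0),.09))
E
```

```text
((0.5617163181304932, 0.023540616035461426), (0.10661530494689941, 0.24582070112228394), 2.1573851108551025) [[0.5040000081062317, 0.14399999380111694], [0.5130000114440918, -0.10100000351667404], [0.6200000047683716, -0.09700000286102295], [0.6100000143051147, 0.14800000190734863]]
0.82 (231.80088806152344, 257.27874755859375) 17.20816421508789 [0.5606 0.4097 0.103 ] 798
0.72 (217.5, 315.0) 17.614013671875 [0.4428 0.4379 0.103 ] 846
0.68 (279.0946044921875, 294.0946044921875) 15.408635139465332 [0.4828 0.3122 0.103 ] 702
0.85 ((450.5, 252.0), (32.0, 13.0), 90.0) 333 [ 0.56185028 -0.0446328   0.09      ]
0.29 ((280.0, 293.5), (29.0, 30.0), 90.0) 730 [0.4840224 0.3120558 0.09     ]
```

View pics/crop1.png

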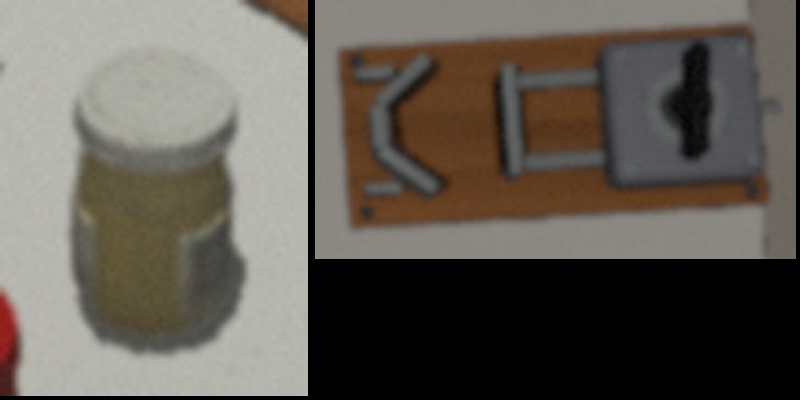

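The crop shows the white-lidded, amber jar, so that is the right one. The clamp's V is on the left, with the knob bar roughly across the plate. Next I plan the reach.

```bash
cat >> h.py <<'E'
def pose():
    s=state();w,x,y,z=s["tool_rot"];ph=np.arctan2(2*(x*y+w*z),1-2*(y*y+z*z));return np.array(s["tool_pos"]),ph
def plan(wps,step=.045,tw=.1,maxrows=60,start=None):
    """wps: list of (x,y,z,phi); prints rounded rows"""
    p,ph=pose() if start is None else start;p=p.copy();n=0
    for g in wps:
        g3=np.array(g[:3]);ge=g[3]
        while n<maxrows:
            d=g3-p;L=np.linalg.norm(d);a=(ge-ph+np.pi)%(2*np.pi)-np.pi
            if L<.0007 and abs(a)<.003:break
            k=int(np.ceil(max(L/step,abs(a)/tw)-.01)) or 1
            d=d/k;a=a/k
            c,s=np.cos(ph),np.sin(ph)
            t=np.round([10*(d[0]*c+d[1]*s),10*(d[0]*s-d[1]*c),-10*d[2]],3);w=round(-a*10,2)
            t2=t/10;p=p+np.array([t2[0]*c+t2[1]*s,t2[0]*s-t2[1]*c,-t2[2]]);ph-=w/10;n+=1
            print(n,t.round(2).tolist(),w)
        print("--",p.round(4),round(ph,3))
E
python3 - <<'E'
from h import *
print(pose());plan([(.42,-.05,.27,1.2),(.483,.312,.27,1.61)])
E
```

```text
(array([ 0.24901556, -0.57324079,  0.25332988]), np.float64(0.4097984838810929))
1 [0.28, -0.32, -0.01] -0.61
2 [0.3, -0.3, -0.01] -0.61
3 [0.32, -0.28, -0.01] -0.61
4 [0.33, -0.26, -0.01] -0.61
5 [0.35, -0.24, -0.01] -0.61
6 [0.36, -0.22, -0.01] -0.61
7 [0.38, -0.2, -0.01] -0.61
8 [0.39, -0.17, -0.01] -0.61
9 [0.4, -0.15, -0.01] -0.6
10 [0.4, -0.12, -0.01] -0.61
11 [0.41, -0.1, -0.01] -0.6
12 [0.42, -0.07, -0.01] -0.61
13 [0.42, -0.05, -0.01] -0.6
-- [ 0.42 -0.05  0.27] 1.2
14 [0.4, -0.08, 0.0] -0.46
15 [0.4, -0.06, 0.0] -0.46
16 [0.41, -0.04, 0.0] -0.45
17 [0.41, -0.02, 0.0] -0.46
18 [0.41, -0.01, 0.0] -0.45
19 [0.41, 0.01, 0.0] -0.46
20 [0.41, 0.03, 0.0] -0.45
21 [0.41, 0.05, 0.0] -0.46
22 [0.4, 0.07, 0.0] -0.45
-- [0.483 0.312 0.27 ] 1.61
```

Call:
{"api": "apply_moves", "payload": {
  "targets": [
    {"translation": [0.28,-0.32,-0.01],"twist": -0.61,"hand": 1},
    {"translation": [0.3,-0.3,-0.01],"twist": -0.61,"hand": 1},
    {"translation": [0.32,-0.28,-0.01],"twist": -0.61,"hand": 1},
    {"translation": [0.33,-0.26,-0.01],"twist": -0.61,"hand": 1},
    {"translation": [0.35,-0.24,-0.01],"twist": -0.61,"hand": 1},
    {"translation": [0.36,-0.22,-0.01],"twist": -0.61,"hand": 1},
    {"translation": [0.38,-0.2,-0.01],"twist": -0.61,"hand": 1},
    {"translation": [0.39,-0.17,-0.01],"twist": -0.61,"hand": 1}
  ]
}}

```text
time: 1.7
tool_pos: [0.354, -0.2486, 0.2615]
tool_rot: [0.0, 0.901, 0.435, 0.0]
contact_force: [0.7, 1.6, 0.2]
gripper_width: 0.996
grasp_force: 0.0
```

Call:
{"api": "apply_moves", "payload": {
  "targets": [
    {"translation": [0.4,-0.15,-0.01],"twist": -0.6,"hand": 1},
    {"translation": [0.4,-0.12,-0.01],"twist": -0.61,"hand": 1},
    {"translation": [0.41,-0.1,-0.01],"twist": -0.6,"hand": 1},
    {"translation": [0.42,-0.07,-0.01],"twist": -0.61,"hand": 1},
    {"translation": [0.42,-0.05,-0.01],"twist": -0.6,"hand": 1},
    {"translation": [0,0,0],"twist": 0,"hand": 1},
    {"translation": [0,0,0],"twist": 0,"hand": 1}
  ]
}}

```text
time: 2.4
tool_pos: [0.42, -0.0487, 0.2664]
tool_rot: [0.0, 0.825, 0.565, -0.0]
contact_force: [-1.2, -0.3, 0.4]
gripper_width: 1.001
grasp_force: 0.0
```

```bash
python3 - <<'E'
from h import *
print(pose(),state()["joint_pos"]);save("wrist","w0.png")
print(np.round(get_calibration("wrist")["pose"],3),get_calibration("wrist")["camera_matrix"])
for n in ["jar_clamp","knob_unit","jaw_unit"]:
    print(n,[(np.round(r["point"],3).tolist(),round(r["score"],2)) for r in recognise("wrist",n)])
plan([(.483,.312,.27,1.61)])
E
```

```text
(array([ 0.41999422, -0.04865914,  0.26643837]), np.float64(1.2018629093585833)) [-2.91412713e-01 -4.72341788e-01  2.03997957e+00 -5.47202282e-04
  1.57369044e+00  7.75189679e-02]
[[ 0.932  0.35   0.095  0.444]
 [-0.362  0.9    0.244  0.011]
 [ 0.    -0.262  0.965  0.386]
 [ 0.     0.     0.     1.   ]] [[410.94907974   0.         322.13963389]
 [  0.         410.94907974 242.49587816]
 [  0.           0.           1.        ]]
jar_clamp [([0.556, -0.008, 0.042], 0.65)]
knob_unit [([0.565, -0.044, 0.089], 0.65)]
jaw_unit [([0.562, 0.045, 0.042], 0.79)]
1 [0.4, -0.08, -0.0] -0.46
2 [0.4, -0.06, -0.0] -0.46
3 [0.41, -0.04, -0.0] -0.46
4 [0.41, -0.03, -0.0] -0.46
5 [0.41, -0.01, -0.0] -0.46
6 [0.41, 0.01, -0.0] -0.46
7 [0.41, 0.03, -0.0] -0.46
8 [0.41, 0.05, -0.0] -0.45
9 [0.4, 0.07, -0.0] -0.46
-- [0.483 0.312 0.27 ] 1.61
```

View pics/w0.png

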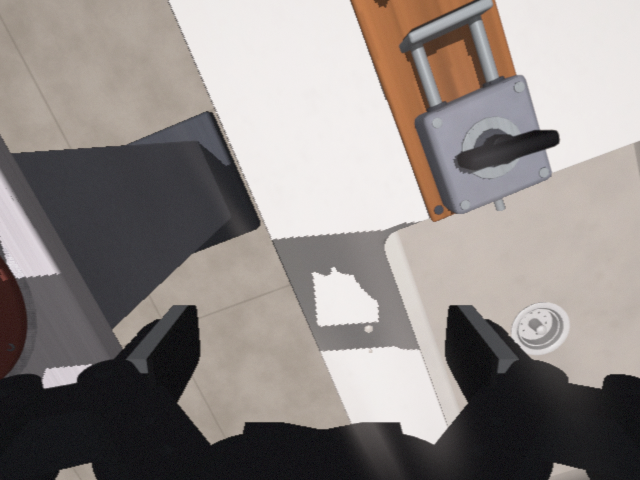

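The wrist view shows the knob bar (505,150), the housing, and the jaw at the top (450,25). The fingers are at the lower edge. On to the jar.

Call:
{"api": "apply_moves", "payload": {
  "targets": [
    {"translation": [0.4,-0.08,0],"twist": -0.46,"hand": 1},
    {"translation": [0.4,-0.06,0],"twist": -0.46,"hand": 1},
    {"translation": [0.41,-0.04,0],"twist": -0.46,"hand": 1},
    {"translation": [0.41,-0.03,0],"twist": -0.46,"hand": 1},
    {"translation": [0.41,-0.01,0],"twist": -0.46,"hand": 1},
    {"translation": [0.41,0.01,0],"twist": -0.46,"hand": 1},
    {"translation": [0.41,0.03,0],"twist": -0.46,"hand": 1},
    {"translation": [0.41,0.05,0],"twist": -0.45,"hand": 1}
  ]
}}

```text
time: 3.4
tool_pos: [0.4761, 0.2743, 0.2663]
tool_rot: [0.0, 0.709, 0.705, 0.0]
contact_force: [-0.5, -1.1, 0.9]
gripper_width: 0.998
grasp_force: 0.0
```

Call:
{"api": "apply_moves", "payload": {
  "targets": [
    {"translation": [0.1,0.02,0],"twist": -0.46,"hand": 1},
    {"translation": [0,0,0],"twist": 0,"hand": 1},
    {"translation": [0,0,0],"twist": 0,"hand": 1}
  ]
}}

```text
time: 3.7
tool_pos: [0.4778, 0.2828, 0.266]
tool_rot: [0.0, 0.693, 0.721, -0.0]
contact_force: [-0.8, 0.2, 0.3]
gripper_width: 0.998
grasp_force: 0.0
```

```bash
python3 - <<'E'
from h import *
print(pose(),state()["joint_pos"][5]);f=save("wrist","w1.png")
for q in regions_of("wrist","mustard_jar"):
    ij=np.argwhere(q["pixels"])[:,::-1];print(q["score"],ij.min(0),ij.max(0),ij.mean(0),len(ij),f[q["pixels"]].mean(0).round())
print([(np.round(r["point"],3).tolist(),round(r["score"],2)) for r in recognise("wrist","mustard_jar")])
print(px("wrist",(.483,.312,.103)))
E
```

```text
(array([0.47776894, 0.28275836, 0.26603211]), np.float64(1.6101872389704541)) 0.36117800750847673
0.95 [245   0] [324  40] [287.06429438  16.84714921] 2473 [90. 21. 21.]
0.78 [396   0] [509  83] [450.31165204  37.03910615] 7518 [184. 108. 132.]
0.62 [496 149] [590 233] [541.86608833 192.1181388 ] 6340 [194. 150.  51.]
0.57 [294 137] [376 223] [334.68402282 180.40674037] 5608 [214. 209. 204.]
[([0.554, 0.414, 0.102], 0.97), ([0.449, 0.421, 0.066], 0.96), ([0.484, 0.32, 0.099], 0.88)]
[330.91850055 185.69112756]
```

View pics/w1.png

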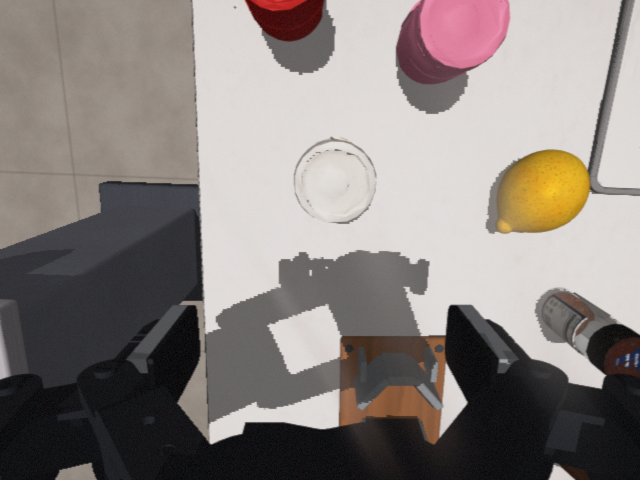

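The white lid is at (335,180). Red and pink are at the top and stay clear of the fingers.

```bash
python3 - <<'E'
from h import *
p=ray("wrist",(335,180),.10);print(p)
print([ray("wrist",u,.01).round(4) for u in [(341,337),(446,336)]])
plan([(p[0],p[1],.20,1.61),(p[0],p[1],.083,1.61)])
E
```

```text
[0.48573038 0.31566863 0.1       ]
[array([0.5026, 0.1479, 0.01  ]), array([0.6086, 0.1532, 0.01  ])]
1 [0.16, 0.05, 0.33] 0.0
2 [0.16, 0.05, 0.33] 0.0
-- [0.4857 0.3157 0.2   ] 1.61
3 [-0.0, -0.0, 0.39] 0.0
4 [-0.0, -0.0, 0.39] 0.0
5 [-0.0, -0.0, 0.39] 0.0
-- [0.4857 0.3157 0.083 ] 1.61
```

Call:
{"api": "apply_moves", "payload": {
  "targets": [
    {"translation": [0.16,0.04,0.33],"twist": 0,"hand": 1},
    {"translation": [0.16,0.04,0.33],"twist": 0,"hand": 1},
    {"translation": [0,0,0.39],"twist": 0,"hand": 1},
    {"translation": [0,0,0.39],"twist": 0,"hand": 1},
    {"translation": [0,0,0.25],"twist": 0,"hand": 1},
    {"translation": [0,0,0.14],"twist": 0,"hand": 1},
    {"translation": [0,0,0],"twist": 0,"hand": 1},
    {"translation": [0,0,0],"twist": 0,"hand": 1}
  ]
}}

```text
time: 4.65
tool_pos: [0.485, 0.3163, 0.0847]
tool_rot: [0.0, 0.692, 0.722, 0.001]
contact_force: [0.6, 0.9, 0.8]
gripper_width: 0.999
grasp_force: 0.0
```

Call:
{"api": "apply_moves", "payload": {
  "targets": [
    {"translation": [0,0,0],"twist": 0,"hand": 0.5},
    {"translation": [0,0,0],"twist": 0,"hand": 0.3},
    {"translation": [0,0,0],"twist": 0,"hand": 0.3},
    {"translation": [0,0,0],"twist": 0,"hand": 0.3},
    {"translation": [0,0,0],"twist": 0,"hand": 0.3},
    {"translation": [0,0,0],"twist": 0,"hand": 0.3}
  ]
}}

```text
time: 5.25
tool_pos: [0.4853, 0.3169, 0.0857]
tool_rot: [0.001, 0.692, 0.722, 0.002]
contact_force: [-1.1, -0.4, 7.0]
gripper_width: 0.663
grasp_force: 62.7
```

```bash
python3 - <<'E'
from h import *
p,ph=pose();print(p,ph,state()["grasp_force"],state()["gripper_width"])
# lidmark offset
tx,ty=.5597+.0,.0845
plan([(p[0],p[1],p[2]+.09,1.61),(tx,ty,p[2]+.09,1.608)])
E
```

```text
[0.48531626 0.3169408  0.08568234] 1.6129548472328297 62.67885446548462 0.6626048689707815
1 [0.0, 0.0, -0.45] 0.01
2 [0.0, 0.0, -0.45] 0.02
-- [0.4853 0.3169 0.1757] 1.61
3 [-0.39, 0.11, -0.0] 0.0
4 [-0.39, 0.11, -0.0] 0.0
5 [-0.39, 0.11, -0.0] 0.0
6 [-0.39, 0.11, -0.0] 0.01
7 [-0.39, 0.11, -0.0] 0.0
8 [-0.39, 0.11, -0.0] 0.01
-- [0.5597 0.0845 0.1757] 1.608
```

Call:
{"api": "apply_moves", "payload": {
  "targets": [
    {"translation": [0,0,-0.25],"twist": 0,"hand": 0.3},
    {"translation": [0,0,-0.45],"twist": 0,"hand": 0.3},
    {"translation": [0,0,-0.2],"twist": 0,"hand": 0.3},
    {"translation": [-0.3,0.1,0],"twist": 0,"hand": 0.3},
    {"translation": [-0.4,0.11,0],"twist": 0,"hand": 0.3},
    {"translation": [-0.4,0.11,0],"twist": 0,"hand": 0.3},
    {"translation": [-0.4,0.11,0],"twist": 0,"hand": 0.3},
    {"translation": [-0.4,0.11,0],"twist": 0,"hand": 0.3}
  ]
}}

```text
time: 6.05
tool_pos: [0.5456, 0.1272, 0.1727]
tool_rot: [-0.0, 0.692, 0.722, -0.0]
contact_force: [0.2, 0.2, -3.9]
gripper_width: 0.658
grasp_force: 65.1
```

Call:
{"api": "apply_moves", "payload": {
  "targets": [
    {"translation": [-0.3,0.1,0],"twist": 0,"hand": 0.3},
    {"translation": [-0.15,0.02,0],"twist": 0,"hand": 0.3},
    {"translation": [0,0,0],"twist": 0,"hand": 0.3},
    {"translation": [0,0,0],"twist": 0,"hand": 0.3},
    {"translation": [0,0,0],"twist": 0,"hand": 0.3}
  ]
}}

```text
time: 6.55
tool_pos: [0.5593, 0.0855, 0.173]
tool_rot: [-0.0, 0.692, 0.722, -0.0]
contact_force: [-0.1, -0.2, -4.1]
gripper_width: 0.661
grasp_force: 65.0
```

```bash
python3 - <<'E'
from h import *
p,ph=pose();print(p,ph,state()["grasp_force"],state()["gripper_width"],state()["contact_force"])
w=save("wrist","w2.png");t=save("top","t2.png");s=save("scene","s2.png")
a=cv2.resize(w,(400,300),interpolation=3)
im=np.zeros((600,800,3),np.uint8);im[:480,:640]=w
b=cv2.resize(s[150:300,310:460],(280,280));im[320:600,520:800]=b
cv2.imwrite("pics/c2.png",im[...,::-1])
E
```

```text
[0.55927051 0.08545862 0.17300426] 1.6141679888590061 64.98292922973633 0.6610910080961552 [-0.10039044 -0.16880704 -4.07785544]
```

View pics/c2.png

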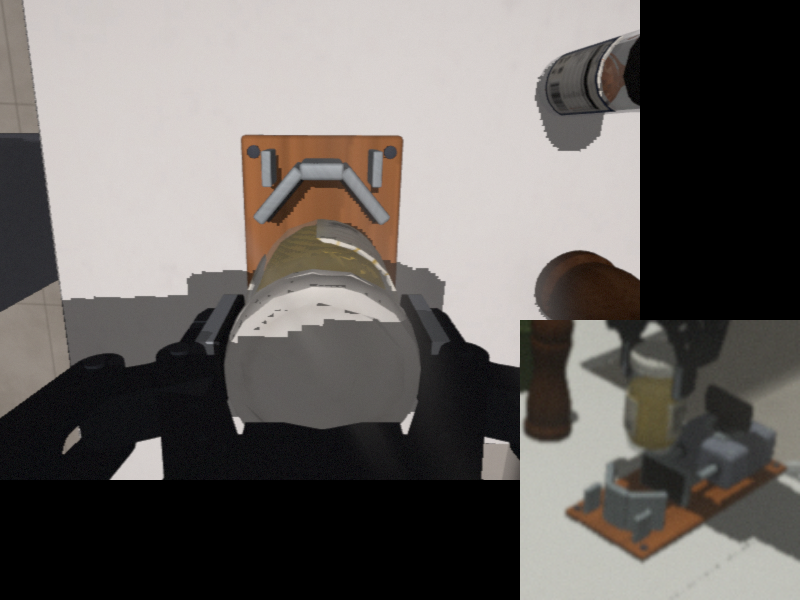

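```bash
python3 - <<'E'
from h import *
R=lambda u,z:ray("wrist",u,z).round(4)
z=.0873
print("plate far corners",R((243,135),.01),R((403,135),.01))
print("plate lower sides",R((246,270),.01),R((399,240),.01))
print("V tips top",R((258,217),.055),R((385,217),.055),"V flat",R((323,160),.055),R((323,179),.055))
print("lid centre",R((323,370),z+.103),"lid far",R((323,272),z+.103),"sides",R((226,362),z+.098),R((420,362),z+.098))
print("foot far",R((322,223),z))
E
```

```text
plate far corners [0.5045 0.146  0.01  ] [0.6111 0.1506 0.01  ]
plate lower sides [0.506 0.051 0.01 ] [0.6151 0.0783 0.01  ]
V tips top [0.5214 0.1002 0.055 ] [0.5963 0.1034 0.055 ] V flat [0.5583 0.1349 0.055 ] [0.5587 0.1241 0.055 ]
lid centre [0.5602 0.0854 0.1903] lid far [0.5589 0.1147 0.1903] sides [0.5316 0.0836 0.1853] [0.5888 0.0861 0.1853]
foot far [0.559  0.1053 0.0873]
```

```bash
python3 - <<'E'
from h import *
p,ph=pose();a=np.linspace(0,2*np.pi,60)
f=save("scene","s3.png")
big=cv2.resize(f[165:255,340:420],None,fx=6.6,fy=6.6,interpolation=2)
im=big.copy()
for zz,r,col in [(p[2]-.0857+.103,.0295,(255,0,0)),(p[2]-.0857+.05,.028,(0,255,0)),(p[2]-.0857,.028,(0,0,255))]:
    q=np.array([(px("scene",(p[0]+r*np.cos(t),p[1]+r*np.sin(t),zz))-[340,165])*6.6 for t in a])
    cv2.polylines(im,[q.astype(np.int32)],True,col,1)
cv2.imwrite("pics/c3.png",im[...,::-1])
E
```

```text
(no output)
```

View pics/c3.png

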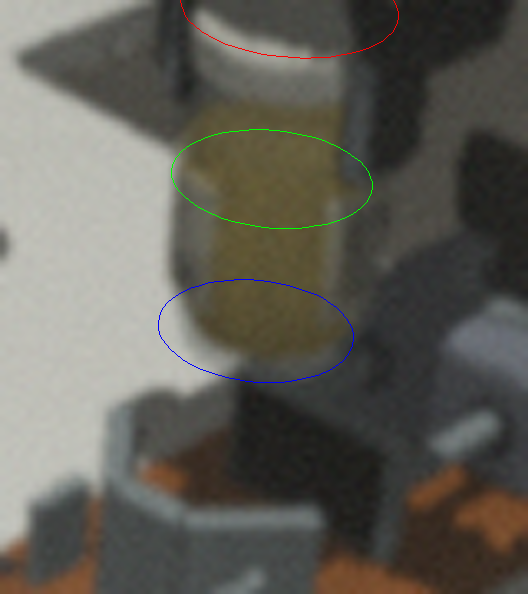

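The overlay shows the jar nearly upright, with its foot perhaps 2–4 mm towards the jaw. I aim the TCP 1.5 mm further towards the V and lower it.

Call:
{"api": "apply_moves", "payload": {
  "targets": [
    {"translation": [0.015,0,0.2],"twist": 0,"hand": 0.3},
    {"translation": [0,0,0.15],"twist": 0,"hand": 0.3},
    {"translation": [0,0,0.1],"twist": 0,"hand": 0.3},
    {"translation": [0,0,0.1],"twist": 0,"hand": 0.3},
    {"translation": [0,0,0],"twist": 0,"hand": 0.3}
  ]
}}

```text
time: 7.25
tool_pos: [0.5586, 0.0859, 0.1162]
tool_rot: [-0.001, 0.692, 0.722, -0.001]
contact_force: [0.5, 0.4, -3.8]
gripper_width: 0.66
grasp_force: 64.9
```

```bash
python3 - <<'E'
from h import *
p,ph=pose();print(p,ph,state()["contact_force"])
a=np.linspace(0,2*np.pi,60)
def crop(cam,x0,y0,w,h,k):
    f=save(cam,cam+"4.png");im=cv2.resize(f[y0:y0+h,x0:x0+w],None,fx=k,fy=k,interpolation=2)
    for zz,r,col in [(p[2]-.0857+.05,.028,(0,255,0)),(p[2]-.0857,.028,(0,0,255))]:
        q=np.array([(px(cam,(p[0]+r*np.cos(t),p[1]+r*np.sin(t),zz))-[x0,y0])*k for t in a]);cv2.polylines(im,[q.astype(np.int32)],True,col,1)
    return im
A=crop("scene",340,175,90,100,4.4);w=save("wrist","w4.png")[100:400,180:480]
im=np.zeros((440,800,3),np.uint8);im[:A.shape[0],:A.shape[1]]=A;im[:400,400:]=cv2.resize(w,(400,400))
cv2.imwrite("pics/c4.png",im[...,::-1])
E
```

```text
[0.55855857 0.08588352 0.11624611] 1.6128265728666948 [ 0.5042624   0.42908908 -3.81727099]
```

View pics/c4.png

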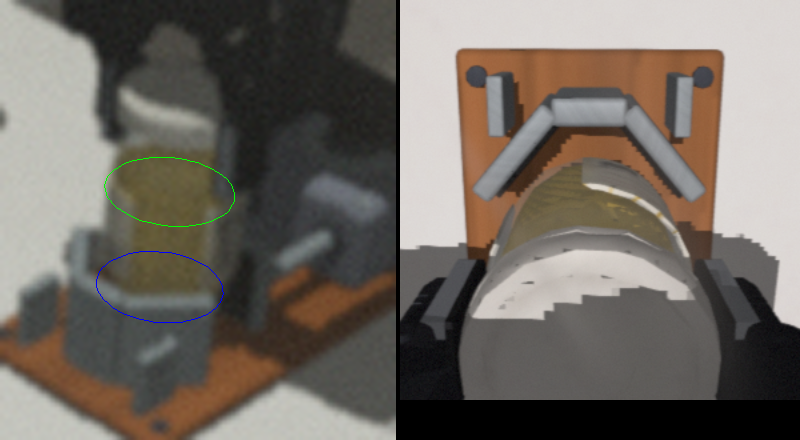

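The jar is inside, below the jaw top, with no contact. I lower it to the plate.

Call:
{"api": "apply_moves", "payload": {
  "targets": [
    {"translation": [0,0,0.06],"twist": 0,"hand": 0.3},
    {"translation": [0,0,0.06],"twist": 0,"hand": 0.3},
    {"translation": [0,0,0.04],"twist": 0,"hand": 0.3},
    {"translation": [0,0,0.02],"twist": 0,"hand": 0.3},
    {"translation": [0,0,0.01],"twist": 0,"hand": 0.3},
    {"translation": [0,0,0],"twist": 0,"hand": 0.3},
    {"translation": [0,0,0],"twist": 0,"hand": 0.3}
  ]
}}

```text
time: 8.05
tool_pos: [0.5597, 0.0858, 0.0992]
tool_rot: [-0.0, 0.692, 0.722, -0.0]
contact_force: [-0.4, 1.5, -3.2]
gripper_width: 0.658
grasp_force: 64.9
```

Call:
{"api": "apply_moves", "payload": {
  "targets": [
    {"translation": [0,0,0.01],"twist": 0,"hand": 0.3},
    {"translation": [0,0,0.01],"twist": 0,"hand": 0.3},
    {"translation": [0,0,0.01],"twist": 0,"hand": 0.3},
    {"translation": [0,0,0],"twist": 0,"hand": 0.3},
    {"translation": [0,0,0],"twist": 0,"hand": 0.3}
  ]
}}

```text
time: 8.55
tool_pos: [0.56, 0.0859, 0.0964]
tool_rot: [0.0, 0.692, 0.722, 0.0]
contact_force: [-0.7, 3.1, -2.2]
gripper_width: 0.663
grasp_force: 65.0
```

Call:
{"api": "apply_moves", "payload": {
  "targets": [
    {"translation": [0.02,0,0],"twist": 0,"hand": 0.3},
    {"translation": [0,0,0.01],"twist": 0,"hand": 0.3},
    {"translation": [0,0,0.01],"twist": 0,"hand": 0.3},
    {"translation": [0,0,0],"twist": 0,"hand": 0.3},
    {"translation": [0,0,0],"twist": 0,"hand": 0.3}
  ]
}}

```text
time: 9.05
tool_pos: [0.5598, 0.0876, 0.0958]
tool_rot: [0.0, 0.692, 0.722, -0.0]
contact_force: [-4.5, 0.7, 6.8]
gripper_width: 0.663
grasp_force: 65.4
```

Call:
{"api": "apply_moves", "payload": {
  "targets": [
    {"translation": [0,0,0],"twist": 0,"hand": 0.7},
    {"translation": [0,0,0],"twist": 0,"hand": 0.75},
    {"translation": [0,0,0],"twist": 0,"hand": 0.85},
    {"translation": [0,0,0],"twist": 0,"hand": 1},
    {"translation": [0,0,0],"twist": 0,"hand": 1},
    {"translation": [0,0,-0.2],"twist": 0,"hand": 1},
    {"translation": [0,0,-0.4],"twist": 0,"hand": 1},
    {"translation": [0,0,-0.4],"twist": 0,"hand": 1}
  ]
}}

```text
time: 9.85
tool_pos: [0.5589, 0.0877, 0.1943]
tool_rot: [-0.001, 0.692, 0.722, -0.001]
contact_force: [0.6, -0.3, 0.2]
gripper_width: 0.998
grasp_force: 0.0
```

Call:
{"api": "apply_moves", "payload": {
  "targets": [
    {"translation": [-0.4,0,-0.1],"twist": -1,"hand": 1},
    {"translation": [-0.4,0,0],"twist": -1,"hand": 1},
    {"translation": [0,0,0],"twist": 0,"hand": 1},
    {"translation": [0,0,0],"twist": 0,"hand": 1}
  ]
}}

```text
time: 10.25
tool_pos: [0.5669, 0.0077, 0.2041]
tool_rot: [-0.0, 0.618, 0.786, 0.0]
contact_force: [-0.1, 0.3, 0.3]
gripper_width: 1.001
grasp_force: 0.0
```

```bash
python3 - <<'E'
from h import *
p,ph=pose();print(p,ph)
w=save("wrist","w5.png");s=save("scene","s5.png");t=save("top","t5.png")
im=np.zeros((480,800,3),np.uint8);im[:420,:560]=cv2.resize(w,(560,420));im[:240,560:]=cv2.resize(s[175:275,340:440],(240,240),interpolation=2);im[240:480,560:]=cv2.resize(t[210:310,380:480],(240,240),interpolation=2)
cv2.imwrite("pics/c5.png",im[...,::-1])
for n in ["knob_unit","mustard_jar"]:
  for c in ["top","wrist"]: print(n,c,[(np.round(r["point"],3).tolist(),round(r["score"],2)) for r in recognise(c,n)])
E
```

```text
[0.56690895 0.0076946  0.20407084] 1.8102302124104404
knob_unit top [([0.546, 0.034, 0.039], 0.53)]
knob_unit wrist [([0.566, -0.045, 0.088], 0.87), ([0.554, 0.041, 0.039], 0.52), ([0.563, 0.009, 0.04], 0.32)]
mustard_jar top [([0.443, 0.442, 0.103], 0.97), ([0.557, 0.088, 0.116], 0.63), ([0.705, 0.19, 0.101], 0.61), ([0.557, 0.41, 0.106], 0.57)]
mustard_jar wrist [([0.558, 0.091, 0.111], 0.78)]
```

View pics/c5.png

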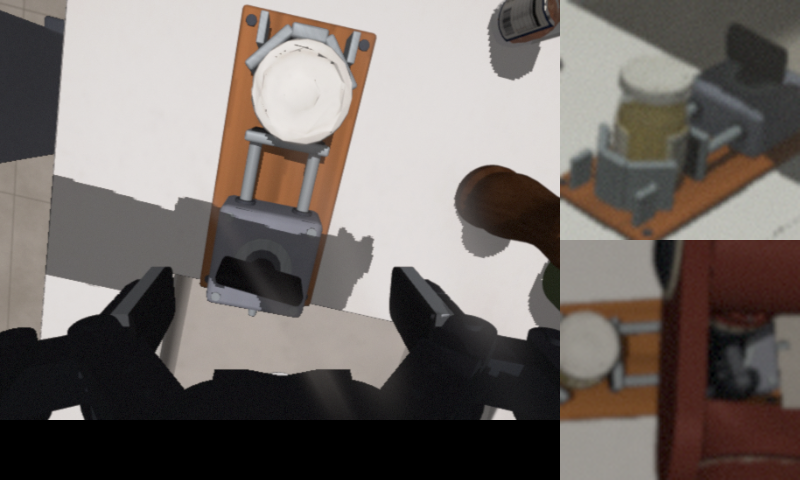

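Jar stands upright in the V. The knob bar is at (260,280) in the scaled wrist view.

```bash
python3 - <<'E'
from h import *
k=640/560
for u in [(221,257),(303,280),(218,281),(299,305)]: print(ray("wrist",(u[0]*k,u[1]*k),.097).round(4))
f=cv2.imread("pics/w5.png");m=np.zeros((480,640),np.uint8)
q=[r for r in regions_of("wrist","knob_unit")]
ij=np.argwhere(q[0]["pixels"])[:,::-1].astype(np.float32);r=cv2.minAreaRect(ij);print(q[0]["score"],len(ij),r)
b=cv2.boxPoints(r);print(b.round().tolist())
print("mid",ray("wrist",r[0],.088))
plan([(.5645,-.050,.204,np.pi-.02)])
E
```

```text
[ 0.5338 -0.0276  0.097 ]
[ 0.592  -0.0307  0.097 ]
[ 0.5353 -0.0456  0.097 ]
[ 0.5942 -0.0499  0.097 ]
0.93 3857 ((300.8235168457031, 312.2236328125), (102.61111450195312, 52.44930648803711), 15.80251407623291)
[[244.0, 323.0], [259.0, 273.0], [357.0, 301.0], [343.0, 351.0]]
mid [ 0.56478793 -0.03667428  0.088     ]
1 [-0.04, -0.01, 0.0] -0.93
2 [-0.04, -0.02, 0.0] -0.93
3 [-0.04, -0.02, 0.0] -0.93
4 [-0.04, -0.02, 0.0] -0.94
5 [-0.03, -0.03, 0.0] -0.93
6 [-0.03, -0.03, 0.0] -0.94
7 [-0.03, -0.03, 0.0] -0.93
8 [-0.02, -0.03, 0.0] -0.94
9 [-0.02, -0.04, 0.0] -0.93
10 [-0.02, -0.04, 0.0] -0.94
11 [-0.01, -0.04, 0.0] -0.93
12 [-0.01, -0.04, 0.0] -0.94
13 [-0.01, -0.04, 0.0] -0.93
14 [-0.0, -0.04, 0.0] -0.94
-- [ 0.5645 -0.05    0.204 ] 3.122
```

Call:
{"api": "apply_moves", "payload": {
  "targets": [
    {"translation": [-0.08,-0.02,0],"twist": -1,"hand": 1},
    {"translation": [-0.08,-0.03,0],"twist": -1,"hand": 1},
    {"translation": [-0.07,-0.04,0],"twist": -1,"hand": 1},
    {"translation": [-0.06,-0.05,0],"twist": -1,"hand": 1},
    {"translation": [-0.06,-0.06,0],"twist": -1,"hand": 1},
    {"translation": [-0.05,-0.06,0],"twist": -1,"hand": 1},
    {"translation": [-0.04,-0.07,0],"twist": -1,"hand": 1},
    {"translation": [0,0,0],"twist": -1,"hand": 1}
  ]
}}

```text
time: 11.45
tool_pos: [0.561, -0.0488, 0.2043]
tool_rot: [0.0, 0.26, 0.966, -0.0]
contact_force: [-0.3, -0.5, -0.1]
gripper_width: 0.999
grasp_force: 0.0
```

Call:
{"api": "apply_moves", "payload": {
  "targets": [
    {"translation": [0,0,0],"twist": -1,"hand": 1},
    {"translation": [0,0,0],"twist": -1,"hand": 1},
    {"translation": [0,0,0],"twist": -1,"hand": 1},
    {"translation": [0,0,0],"twist": -1,"hand": 1},
    {"translation": [0,0,0],"twist": -0.7,"hand": 1},
    {"translation": [0,0,0],"twist": 0,"hand": 1},
    {"translation": [0,0,0],"twist": 0,"hand": 1}
  ]
}}

```text
time: 12.15
tool_pos: [0.5611, -0.0482, 0.2043]
tool_rot: [0.0, 0.03, 1.0, 0.0]
contact_force: [-0.8, -0.9, 0.4]
gripper_width: 0.998
grasp_force: 0.0
```

```bash
python3 - <<'E'
from h import *
p,ph=pose();print(p,ph,state()["joint_pos"][5])
f=save("wrist","w6.png")
for q in regions_of("wrist","knob_unit")[:2]:
    m=q["pixels"];d=(m&(f.max(2)<70)).astype(np.uint8)
    ij=np.argwhere(m)[:,::-1].astype(np.float32);r=cv2.minAreaRect(ij);b=cv2.boxPoints(r)
    print(q["score"],len(ij),d.sum(),r,[ray("wrist",u,.097).round(4)[:2].tolist() for u in b],ray("wrist",r[0],.097).round(4))
    vx,vy,x0,y0=cv2.fitLine(ij,2,0,.01,.01).ravel();A=ray("wrist",(x0,y0),.097);B=ray("wrist",(x0+20*vx,y0+20*vy),.097);print(A,np.arctan2(B[1]-A[1],B[0]-A[0]))
crop=f[180:430,170:490];cv2.imwrite("pics/c6.png",cv2.resize(crop,None,fx=2,fy=2)[...,::-1])
E
```

```text
[ 0.56112674 -0.04817217  0.20431652] 3.08158009233198 -1.7285720402440683
0.93 2824 2653 ((325.0, 247.0), (110.0, 42.0), 90.0) [[0.5275, -0.057], [0.5289, -0.0337], [0.5947, -0.0366], [0.5932, -0.0616]] [ 0.5599 -0.0472  0.097 ]
[ 0.55835834 -0.04711853  0.097     ] 3.071176768088651
0.59 13415 26 ((547.81640625, 231.28033447265625), (154.60154724121094, 107.70574188232422), 13.240520477294922) [[0.576, 0.0308], [0.5166, 0.0425], [0.541, 0.127], [0.6037, 0.1211]] [0.5581 0.08   0.097 ]
[0.55620357 0.08079911 0.097     ] 1.1777414204801369
```

View pics/c6.png

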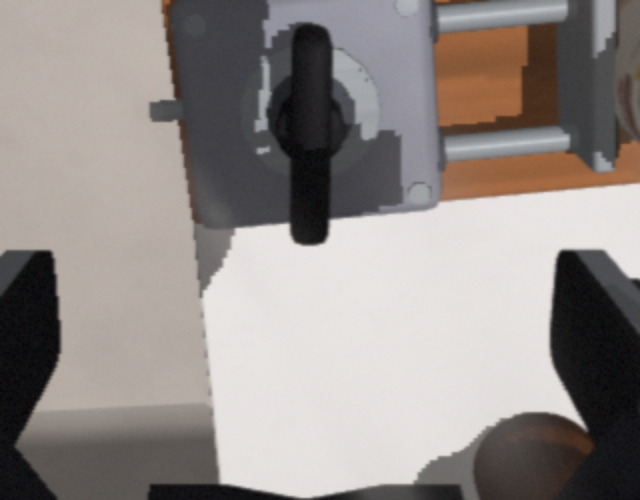

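The bar is directly below and aligned with the tool. The picture budget is used up, so I go on by force and numbers. I descend and grip.

Call:
{"api": "apply_moves", "payload": {
  "targets": [
    {"translation": [0,0,0.4],"twist": 0,"hand": 1},
    {"translation": [0,0,0.4],"twist": 0,"hand": 0.6},
    {"translation": [0,0,0.25],"twist": 0,"hand": 0.5},
    {"translation": [0,0,0.1],"twist": 0,"hand": 0.4},
    {"translation": [0,0,0],"twist": 0,"hand": 0.3},
    {"translation": [0,0,0],"twist": 0,"hand": 0.25},
    {"translation": [0,0,0],"twist": 0,"hand": 0.2}
  ]
}}

```text
time: 12.95
tool_pos: [0.5627, -0.0487, 0.0916]
tool_rot: [0.002, 0.029, 1.0, -0.0]
contact_force: [-0.9, -0.9, 0.4]
gripper_width: 0.199
grasp_force: 0.0
```

Call:
{"api": "apply_moves", "payload": {
  "targets": [
    {"translation": [0,0,0],"twist": 0,"hand": 0},
    {"translation": [0,0,0],"twist": 0,"hand": 0},
    {"translation": [0,0,0],"twist": 0,"hand": 0},
    {"translation": [0,0,0],"twist": 0,"hand": 0}
  ]
}}

```text
time: 13.35
tool_pos: [0.5628, -0.0467, 0.0918]
tool_rot: [0.002, 0.03, 1.0, 0.002]
contact_force: [0.1, 7.3, 4.0]
gripper_width: 0.131
grasp_force: 59.4
```

```bash
cat >> h.py <<'E'
def st():
    s=state();p,ph=pose();print(round(s["time"],2),p.round(4),"phi",round(ph,4),"F",s["contact_force"].round(1),"M",s["ft_torque"].round(3),"w",round(s["gripper_width"],3),round(s["grasp_force"],1),"q6",round(s["joint_pos"][5],3),"e6",round(s["joint_efforts"][5],3))
E
python3 -c "from h import *;st()"
```

```text
13.35 [ 0.5628 -0.0467  0.0918] phi 3.082 F [0.1 7.3 4. ] M [ 1.016 -0.012 -0.212] w 0.131 59.4 q6 -1.729 e6 -0.232
```

```bash
cat >> h.py <<'E'
def look():
    st()
    for c in ["scene","wrist"]:
        grab_frame(c)
        for n in ["jaw_unit","mustard_jar"]:
            r=[x for x in recognise(c,n) if (abs(np.array(x["point"][:2])-[.56,.065])<.06).all()][:1]
            print("  ",c,n,[(np.round(x["point"],4).tolist(),round(x["score"],2)) for x in r])
E
python3 -c "from h import *;look()"
```

```text
13.35 [ 0.5628 -0.0467  0.0918] phi 3.082 F [0.1 7.3 4. ] M [ 1.016 -0.012 -0.212] w 0.131 59.4 q6 -1.729 e6 -0.232
   scene jaw_unit [([0.5321, 0.0551, 0.0355], 0.82)]
   scene mustard_jar [([0.545, 0.0997, 0.089], 0.7)]
   wrist jaw_unit []
   wrist mustard_jar [([0.5508, 0.064, 0.0665], 0.55)]
```

Call:
{"api": "apply_moves", "payload": {
  "targets": [
    {"translation": [0,0.02,0],"twist": 0,"hand": 0},
    {"translation": [0,0,0],"twist": 0.5,"hand": 0},
    {"translation": [0,0,0],"twist": 0.5,"hand": 0},
    {"translation": [0,0,0],"twist": 0,"hand": 0}
  ]
}}

```text
time: 14.05
tool_pos: [0.5628, -0.0465, 0.0918]
tool_rot: [0.002, 0.079, 0.997, -0.0]
contact_force: [-1.1, 2.2, 5.5]
gripper_width: 0.131
grasp_force: 59.8
```

```bash
python3 -c "from h import *;st()"
```

```text
14.05 [ 0.5628 -0.0465  0.0918] phi 2.9828 F [-1.1  2.2  5.5] M [ 0.248  0.079 -0.117] w 0.131 59.8 q6 -1.626 e6 0.096
```

Call:
{"api": "apply_moves", "payload": {
  "targets": [
    {"translation": [0,0,0],"twist": 0.5,"hand": 0},
    {"translation": [0,0,0],"twist": 0.5,"hand": 0},
    {"translation": [0,0,0],"twist": 0,"hand": 0}
  ]
}}

```text
time: 14.35
tool_pos: [0.5628, -0.0464, 0.0918]
tool_rot: [0.002, 0.129, 0.992, 0.0]
contact_force: [-1.3, 3.0, 5.7]
gripper_width: 0.129
grasp_force: 59.8
```

```bash
python3 -c "from h import *;st()"
```

```text
14.35 [ 0.5628 -0.0464  0.0918] phi 2.8833 F [-1.3  3.   5.7] M [0.3   0.158 0.065] w 0.129 59.8 q6 -1.527 e6 0.237
```

Call:
{"api": "apply_moves", "payload": {
  "targets": [
    {"translation": [0,0,0],"twist": 0.5,"hand": 0},
    {"translation": [0,0,0],"twist": 0.5,"hand": 0},
    {"translation": [0,0,0],"twist": 0,"hand": 0}
  ]
}}

```text
time: 14.65
tool_pos: [0.5628, -0.0463, 0.0918]
tool_rot: [0.002, 0.178, 0.984, 0.0]
contact_force: [0.2, 3.3, 5.5]
gripper_width: 0.129
grasp_force: 59.8
```

```bash
python3 -c "from h import *;look()"
```

```text
14.65 [ 0.5628 -0.0463  0.0918] phi 2.7831 F [0.2 3.3 5.5] M [ 0.298  0.177 -0.026] w 0.129 59.8 q6 -1.427 e6 0.172
   scene jaw_unit [([0.5347, 0.0555, 0.0325], 0.56)]
   scene mustard_jar [([0.5463, 0.0987, 0.0869], 0.93)]
   wrist jaw_unit [([0.5575, 0.0471, 0.044], 0.9)]
   wrist mustard_jar [([0.5422, 0.0619, 0.0667], 0.91)]
```

Call:
{"api": "apply_moves", "payload": {
  "targets": [
    {"translation": [0,0.005,0],"twist": 0.5,"hand": 0},
    {"translation": [0,0,0],"twist": 0.5,"hand": 0},
    {"translation": [0,0,0],"twist": 0,"hand": 0}
  ]
}}

```text
time: 15.25
tool_pos: [0.5629, -0.0462, 0.0918]
tool_rot: [0.002, 0.227, 0.974, -0.0]
contact_force: [0.0, 1.7, 6.3]
gripper_width: 0.13
grasp_force: 59.8
```

```bash
python3 -c "from h import *;st()"
```

```text
15.25 [ 0.5629 -0.0462  0.0918] phi 2.6829 F [0.  1.7 6.3] M [ 0.069  0.236 -0.022] w 0.13 59.8 q6 -1.326 e6 0.091
```

Call:
{"api": "apply_moves", "payload": {
  "targets": [
    {"translation": [0,0,0],"twist": 0.5,"hand": 0},
    {"translation": [0,0,0],"twist": 0.5,"hand": 0},
    {"translation": [0,0,0],"twist": 0,"hand": 0}
  ]
}}

```text
time: 15.55
tool_pos: [0.5629, -0.0462, 0.0918]
tool_rot: [0.002, 0.276, 0.961, 0.0]
contact_force: [-0.9, 2.1, 6.0]
gripper_width: 0.131
grasp_force: 59.8
```

```bash
python3 -c "from h import *;st()"
```

```text
15.55 [ 0.5629 -0.0462  0.0918] phi 2.5831 F [-0.9  2.1  6. ] M [ 0.143  0.191 -0.055] w 0.131 59.8 q6 -1.226 e6 0.153
```

Call:
{"api": "apply_moves", "payload": {
  "targets": [
    {"translation": [0,0,0],"twist": 0.5,"hand": 0},
    {"translation": [0,0,0],"twist": 0.5,"hand": 0},
    {"translation": [0,0,0],"twist": 0,"hand": 0}
  ]
}}

```text
time: 15.85
tool_pos: [0.5629, -0.0461, 0.0918]
tool_rot: [0.002, 0.323, 0.946, 0.0]
contact_force: [-1.5, 1.8, 5.3]
gripper_width: 0.13
grasp_force: 59.8
```

```bash
python3 -c "from h import *;look()"
```

```text
15.85 [ 0.5629 -0.0461  0.0918] phi 2.4828 F [-1.5  1.8  5.3] M [ 0.096  0.191 -0.075] w 0.13 59.8 q6 -1.125 e6 0.064
   scene jaw_unit [([0.5345, 0.0557, 0.0357], 0.86)]
   scene mustard_jar [([0.5452, 0.1005, 0.0891], 0.65)]
   wrist jaw_unit [([0.5596, 0.0448, 0.0412], 0.75)]
   wrist mustard_jar [([0.5464, 0.0628, 0.0801], 0.72)]
```

Call:
{"api": "apply_moves", "payload": {
  "targets": [
    {"translation": [0,0,0],"twist": 0.5,"hand": 0},
    {"translation": [0,0,0],"twist": 0.5,"hand": 0},
    {"translation": [0,0,0],"twist": 0,"hand": 0}
  ]
}}

```text
time: 16.45
tool_pos: [0.563, -0.0461, 0.0918]
tool_rot: [0.002, 0.37, 0.929, 0.0]
contact_force: [-0.7, 1.4, 5.0]
gripper_width: 0.132
grasp_force: 59.8
```

```bash
python3 -c "from h import *;look()"
```

```text
16.45 [ 0.563  -0.0461  0.0918] phi 2.3827 F [-0.7  1.4  5. ] M [ 0.038  0.183 -0.151] w 0.132 59.8 q6 -1.025 e6 0.013
   scene jaw_unit [([0.5374, 0.0572, 0.0364], 0.77)]
   scene mustard_jar [([0.5458, 0.1007, 0.0889], 0.64)]
   wrist jaw_unit [([0.5584, 0.0471, 0.0445], 0.79)]
   wrist mustard_jar [([0.5474, 0.0655, 0.0846], 0.85)]
```

Call:
{"api": "apply_moves", "payload": {
  "targets": [
    {"translation": [0,0,0],"twist": 0.5,"hand": 0},
    {"translation": [0,0,0],"twist": 0.5,"hand": 0},
    {"translation": [0,0,0],"twist": 0,"hand": 0}
  ]
}}

```text
time: 17.05
tool_pos: [0.563, -0.046, 0.0918]
tool_rot: [0.002, 0.416, 0.909, 0.001]
contact_force: [0.3, 2.0, 5.1]
gripper_width: 0.129
grasp_force: 59.8
```

```bash
python3 - <<'E'
from h import *
look();cv2.imwrite("pics/s_b.png",grab_frame("scene")[...,::-1])
a=cv2.imread("pics/s5.png")[...,1];b=cv2.imread("pics/s_b.png")[...,1]
d=cv2.absdiff(cv2.GaussianBlur(a,(0,0),1),cv2.GaussianBlur(b,(0,0),1))
u=px("scene",(.56,.04,.05));print(u)
E
```

```text
17.05 [ 0.563  -0.046   0.0918] phi 2.2828 F [0.3 2.  5.1] M [ 0.105  0.199 -0.142] w 0.129 59.8 q6 -0.925 e6 0.032
   scene jaw_unit [([0.5331, 0.0536, 0.0354], 0.84)]
   scene mustard_jar [([0.5469, 0.0966, 0.0888], 0.79)]
   wrist jaw_unit [([0.5556, 0.046, 0.0466], 0.69)]
   wrist mustard_jar [([0.5496, 0.0643, 0.0884], 0.91)]
[392.48452416 223.34284131]
```

```bash
cat >> h.py <<'E'
def jaw(ref="pics/s5.png",f=None):
    f=grab_frame("scene")[...,::-1] if f is None else f
    a=cv2.imread(ref).astype(np.float32);b=np.ascontiguousarray(f).astype(np.float32)
    c=px("scene",(.529,.045,.035));e=px("scene",(.5286,.055,.035));out=[]
    x,y=c.round().astype(int)
    for hw,hh in [(6,12),(8,14)]:
        T=a[y-hh:y+hh+1,x-hw:x+hw+1];S=b[y-hh-5:y+hh+6,x-hw-12:x+hw+13]
        m=cv2.matchTemplate(S,T,cv2.TM_CCOEFF_NORMED);j=np.unravel_index(m.argmax(),m.shape)
        k=j[1];sub=0
        if 0<k<m.shape[1]-1:
            l,cc,r=m[j[0],k-1:k+2];sub=(l-r)/(2*(l-2*cc+r))
        out.append((round(float(k+sub-12),2),int(j[0]-5),round(float(m.max()),3)))
    return c.round(),(e-c).round(2),out
E
python3 - <<'E'
from h import *
for n in ["s5","s3","scene0","s_b"]: print(n,jaw(f=cv2.imread(f"pics/{n}.png")))
E
```

```text
s5 (array([402., 237.]), array([-3.23,  1.92]), [(-0.01, 0, 1.0), (0.0, 0, 1.0)])
s3 (array([402., 237.]), array([-3.23,  1.92]), [(-0.14, 0, 0.623), (-0.02, 0, 0.664)])
scene0 (array([402., 237.]), array([-3.23,  1.92]), [(-0.02, 0, 0.989), (-0.02, 0, 0.986)])
s_b (array([402., 237.]), array([-3.23,  1.92]), [(-0.04, 0, 0.989), (-0.03, 0, 0.99)])
```

Call:
{"api": "apply_moves", "payload": {
  "targets": [
    {"translation": [0,0,0],"twist": 0.5,"hand": 0},
    {"translation": [0,0,0],"twist": 0.5,"hand": 0},
    {"translation": [0,0,0],"twist": 0,"hand": 0}
  ]
}}

```text
time: 17.7
tool_pos: [0.563, -0.046, 0.0919]
tool_rot: [0.002, 0.461, 0.887, 0.001]
contact_force: [-0.6, 2.4, 6.1]
gripper_width: 0.131
grasp_force: 59.8
```

```bash
python3 -c "
from h import *
st();print(jaw()[2]);f=save('wrist','w_c.png')
grab_frame('scene');print([np.round(r['point'],4) for r in recognise('scene','jaw_unit')])"
```

```text
17.7 [ 0.563  -0.046   0.0919] phi 2.1826 F [-0.6  2.4  6.1] M [ 0.189  0.152 -0.192] w 0.131 59.8 q6 -0.825 e6 -0.006
[(-0.42, 0, 0.969), (-0.41, 0, 0.971)]
[array([0.5345, 0.0564, 0.0342])]
```

Call:
{"api": "apply_moves", "payload": {
  "targets": [
    {"translation": [0,0,0],"twist": 0.5,"hand": 0},
    {"translation": [0,0,0],"twist": 0.5,"hand": 0},
    {"translation": [0,0,0],"twist": 0,"hand": 0}
  ]
}}

```text
time: 18.2
tool_pos: [0.5631, -0.0459, 0.0918]
tool_rot: [0.002, 0.505, 0.863, 0.001]
contact_force: [-1.2, 1.9, 6.1]
gripper_width: 0.13
grasp_force: 59.7
```

```bash
python3 -c "
from h import *
st();print(jaw()[2]);f=save('wrist','w_d.png')
grab_frame('scene');print([np.round(r['point'],4) for r in recognise('scene','jaw_unit')])"
```

```text
18.2 [ 0.5631 -0.0459  0.0918] phi 2.0827 F [-1.2  1.9  6.1] M [ 0.133  0.111 -0.241] w 0.13 59.7 q6 -0.725 e6 0.026
[(-1.17, 1, 0.969), (-1.13, 1, 0.973)]
[array([0.5295, 0.0566, 0.0349])]
```

Call:
{"api": "apply_moves", "payload": {
  "targets": [
    {"translation": [0,0,0],"twist": 0.5,"hand": 0},
    {"translation": [0,0,0],"twist": 0.5,"hand": 0},
    {"translation": [0,0,0],"twist": 0,"hand": 0}
  ]
}}

```text
time: 18.7
tool_pos: [0.5632, -0.0459, 0.0918]
tool_rot: [0.002, 0.548, 0.837, 0.001]
contact_force: [0.7, 2.4, 4.9]
gripper_width: 0.13
grasp_force: 59.7
```

```bash
python3 -c "
from h import *
st();print(jaw()[2])"
```

```text
18.7 [ 0.5632 -0.0459  0.0918] phi 1.9827 F [0.7 2.4 4.9] M [ 0.233  0.098 -0.146] w 0.13 59.7 q6 -0.625 e6 0.036
[(-1.69, 1, 0.966), (-1.68, 1, 0.967)]
```

Call:
{"api": "apply_moves", "payload": {
  "targets": [
    {"translation": [0,0,0],"twist": 0.5,"hand": 0},
    {"translation": [0,0,0],"twist": 0.3,"hand": 0},
    {"translation": [0,0,0],"twist": 0,"hand": 0}
  ]
}}

```text
time: 19.05
tool_pos: [0.5632, -0.0459, 0.0918]
tool_rot: [0.002, 0.58, 0.814, 0.001]
contact_force: [0.6, 2.4, 5.0]
gripper_width: 0.132
grasp_force: 59.7
```

```bash
python3 -c "
from h import *
st();print(jaw()[2])"
```

```text
19.05 [ 0.5632 -0.0459  0.0918] phi 1.9032 F [0.6 2.4 5. ] M [ 0.158  0.088 -0.03 ] w 0.132 59.7 q6 -0.546 e6 0.041
[(-2.13, 1, 0.953), (-2.13, 1, 0.955)]
```

Call:
{"api": "apply_moves", "payload": {
  "targets": [
    {"translation": [0,0,0],"twist": 0.5,"hand": 0},
    {"translation": [0,0,0],"twist": 0,"hand": 0}
  ]
}}

```text
time: 19.3
tool_pos: [0.5632, -0.0459, 0.0918]
tool_rot: [0.002, 0.601, 0.799, 0.001]
contact_force: [0.7, 2.8, 6.2]
gripper_width: 0.128
grasp_force: 59.7
```

```bash
python3 -c "
from h import *
st();print(jaw()[2])"
```

```text
19.3 [ 0.5632 -0.0459  0.0918] phi 1.8529 F [0.7 2.8 6.2] M [ 0.183  0.052 -0.114] w 0.128 59.7 q6 -0.496 e6 0.059
[(-2.23, 1, 0.94), (-2.25, 1, 0.944)]
```

Call:
{"api": "apply_moves", "payload": {
  "targets": [
    {"translation": [0,0,0],"twist": 0.5,"hand": 0},
    {"translation": [0,0,0],"twist": 0,"hand": 0}
  ]
}}

```text
time: 19.55
tool_pos: [0.5633, -0.046, 0.0918]
tool_rot: [0.002, 0.62, 0.784, 0.001]
contact_force: [1.7, 2.2, 5.3]
gripper_width: 0.128
grasp_force: 59.7
```

```bash
python3 -c "
from h import *
st();print(jaw()[2])"
```

```text
19.55 [ 0.5633 -0.046   0.0918] phi 1.803 F [1.7 2.2 5.3] M [ 0.168  0.068 -0.111] w 0.128 59.7 q6 -0.446 e6 0.092
[(-2.29, 1, 0.935), (-2.33, 1, 0.94)]
```

Call:
{"api": "apply_moves", "payload": {
  "targets": [
    {"translation": [0,0,0],"twist": 0.4,"hand": 0},
    {"translation": [0,0,0],"twist": 0,"hand": 0}
  ]
}}

```text
time: 19.8
tool_pos: [0.5634, -0.046, 0.0918]
tool_rot: [0.002, 0.636, 0.772, 0.001]
contact_force: [1.0, 2.2, 5.2]
gripper_width: 0.131
grasp_force: 59.6
```

```bash
python3 -c "
from h import *
st();print(jaw()[2])"
```

```text
19.8 [ 0.5634 -0.046   0.0918] phi 1.7633 F [1.  2.2 5.2] M [ 0.173  0.042 -0.069] w 0.131 59.6 q6 -0.406 e6 0.126
[(-2.35, 1, 0.93), (-2.36, 1, 0.938)]
```

```bash
cat >> h.py <<'E'
def avg(n=6): return np.mean([grab_frame("scene")[...,::-1].astype(np.float32) for _ in range(n)],0)
E
python3 -c "
from h import *
a=avg();cv2.imwrite('pics/r1.png',a);print(jaw(f=a)[2])"
```

```text
[(-2.33, 1, 0.932), (-2.35, 1, 0.94)][ WARN:0@2.304] global loadsave.cpp:1063 imwrite_ Unsupported depth image for selected encoder is fallbacked to CV_8U.
```

Call:
{"api": "apply_moves", "payload": {
  "targets": [
    {"translation": [0,0,0],"twist": 0.4,"hand": 0},
    {"translation": [0,0,0],"twist": 0,"hand": 0}
  ]
}}

```text
time: 20.35
tool_pos: [0.5634, -0.0459, 0.0918]
tool_rot: [0.002, 0.651, 0.759, 0.001]
contact_force: [1.7, 3.0, 5.3]
gripper_width: 0.13
grasp_force: 59.7
```

```bash
python3 -c "
from h import *
st();a=avg();st();cv2.imwrite('pics/r2.png',a);print(jaw(f=a)[2],jaw('pics/r1.png',f=a)[2])"
```

```text
20.35 [ 0.5634 -0.0459  0.0918] phi 1.7234 F [1.7 3.  5.3] M [ 0.228  0.053 -0.015] w 0.13 59.7 q6 -0.366 e6 0.127
20.65 [ 0.5634 -0.046   0.0918] phi 1.7236 F [2.3 2.6 4.8] M [ 0.199  0.064 -0.02 ] w 0.129 59.7 q6 -0.366 e6 -0.016
[(-2.32, 1, 0.934), (-2.34, 1, 0.941)] [(0.02, 0, 0.998), (0.01, 0, 0.998)][ WARN:0@2.684] global loadsave.cpp:1063 imwrite_ Unsupported depth image for selected encoder is fallbacked to CV_8U.
```

The jaw no longer moves and the torque has levelled at about 0.127, so the jaw is home. I let go and check from the earlier w5 viewpoint.

Call:
{"api": "apply_moves", "payload": {
  "targets": [
    {"translation": [0,0,0],"twist": 0,"hand": 0.25},
    {"translation": [0,0,0],"twist": 0,"hand": 0.5},
    {"translation": [0,0,0],"twist": 0,"hand": 0.6},
    {"translation": [0,0,-0.2],"twist": 0,"hand": 0.6},
    {"translation": [0,0,-0.4],"twist": 0,"hand": 0.7},
    {"translation": [0,0,-0.4],"twist": 0,"hand": 1},
    {"translation": [0,0,0],"twist": 0,"hand": 1}
  ]
}}

```text
time: 21.35
tool_pos: [0.5649, -0.0468, 0.1964]
tool_rot: [0.005, 0.651, 0.759, 0.003]
contact_force: [0.8, -1.0, 0.6]
gripper_width: 0.993
grasp_force: 0.0
```

```bash
python3 -c "
from h import *
st();plan([(.5669,.0077,.2041,1.810)])"
```

```text
21.35 [ 0.5649 -0.0468  0.1964] phi 1.7228 F [ 0.8 -1.   0.6] M [-0.029  0.03   0.01 ] w 0.993 0.0 q6 -0.366 e6 0.001
1 [0.27, 0.05, -0.04] -0.44
2 [0.26, 0.06, -0.04] -0.43
-- [0.5669 0.0077 0.2041] 1.81
```

Call:
{"api": "apply_moves", "payload": {
  "targets": [
    {"translation": [0.27,0.05,-0.04],"twist": -0.44,"hand": 1},
    {"translation": [0.26,0.06,-0.04],"twist": -0.43,"hand": 1},
    {"translation": [0,0,0],"twist": 0,"hand": 1},
    {"translation": [0,0,0],"twist": 0,"hand": 1}
  ]
}}

```text
time: 21.75
tool_pos: [0.5627, 0.0083, 0.1965]
tool_rot: [-0.0, 0.618, 0.787, -0.001]
contact_force: [-0.6, -0.6, -0.4]
gripper_width: 0.998
grasp_force: 0.0
```

```bash
cat > m.py <<'E'
from h import *
st();save("wrist","w7.png");s=save("scene","s7.png")
C=get_calibration("wrist");print("jaw scene",jaw(f=s[...,::-1])[2])
# rectify both (same pose) to the z=.055 plane, clamp frame, 0.25 mm/px
th=np.deg2rad(2.3);o=np.array([.562,.0235]);R=np.array([[np.cos(th),-np.sin(th)],[np.sin(th),np.cos(th)]])
q=np.array([[-.05,-.04],[.05,-.04],[.05,.08],[-.05,.08]])
src=np.float32([px("wrist",[*(o+R@v),.055]) for v in q]);dst=np.float32([[(v[0]+.05)*4000,(v[1]+.04)*4000] for v in q])
H=cv2.getPerspectiveTransform(src,dst)
A,B=[cv2.warpPerspective(cv2.imread(f"pics/{n}.png"),H,(400,480)).astype(np.float32) for n in("w5","w7")]
# jaw strip shift: match jaw top (clamp y .012-.032) of A in B
for x0,x1 in [(80,330),(80,180),(220,330)]:
    T=A[205:275,x0:x1]
    for nm,lo,hi in [("jaw",205,275),("housing",90,150)]:
        T=A[lo:hi,x0:x1];S=B[lo-40:hi+60,x0:x1];m=cv2.matchTemplate(S,T,5).ravel();print(nm,x0,(m.argmax()-40)*.25,"mm",m.max())
def prof(I): 
    return (I[:,170:230,2]-I[:,170:230,0]).mean(1)
for n,I in(("open",A),("now",B)): print(n,[(int(i/4-40),int(v)) for i,v in list(enumerate(prof(I)))[100:400:8]])
for n in ["w5","w7"]:
    f=cv2.imread(f"pics/{n}.png");hsv=cv2.cvtColor(f,40);m=((hsv[...,1]<45)&(hsv[...,2]>170)).astype(np.uint8)
r=regions_of("wrist","mustard_jar")
for x in r[:1]:
    ij=np.argwhere(x["pixels"])[:,::-1].astype(np.float32);print(x["score"],cv2.minEnclosingCircle(ij))
a=cv2.imread("pics/w5.png");b=cv2.imread("pics/w7.png");T=a[35:165,280:410];S=b[15:185,260:430];m=cv2.matchTemplate(S,T,5);print("lid shift px",np.array(np.unravel_index(m.argmax(),m.shape))[::-1]-20,m.max())
E
python3 m.py
```

```text
21.75 [0.5627 0.0083 0.1965] phi 1.8104 F [-0.6 -0.6 -0.4] M [ 0.003  0.004 -0.004] w 0.998 0.0 q6 -0.357 e6 0.0
jaw scene [(-2.33, 1, 0.93), (-2.35, 1, 0.937)]
jaw 80 6.0 mm 0.5111735
housing 80 -3.0 mm 0.37027317
jaw 80 6.25 mm 0.5782944
housing 80 -3.0 mm 0.33687666
jaw 220 4.75 mm 0.32844523
housing 220 -3.75 mm 0.24357818
open [(-15, 61), (-13, 90), (-11, 90), (-9, 90), (-7, 90), (-5, 89), (-3, 89), (-1, 90), (1, 89), (3, 89), (5, 89), (7, 88), (9, 87), (11, 87), (13, 88), (15, 87), (17, 86), (19, 43), (21, 35), (23, 34), (25, 32), (27, 0), (29, 0), (31, 6), (33, 11), (35, 9), (37, 8), (39, 9), (41, 8), (43, 7), (45, 7), (47, 7), (49, 7), (51, 8), (53, 8), (55, 8), (57, 8), (59, 8)]
now [(-15, 87), (-13, 87), (-11, 87), (-9, 87), (-7, 87), (-5, 87), (-3, 87), (-1, 87), (1, 87), (3, 87), (5, 86), (7, 85), (9, 85), (11, 85), (13, 85), (15, 85), (17, 85), (19, 85), (21, 83), (23, 63), (25, 46), (27, 34), (29, 33), (31, 32), (33, 0), (35, 0), (37, 1), (39, 9), (41, 9), (43, 8), (45, 8), (47, 8), (49, 8), (51, 7), (53, 7), (55, 7), (57, 7), (59, 7)]
0.63 ((357.4490051269531, 91.37454223632812), 65.17552185058594)
lid shift px [12 -8] 0.81075096
```

The jaw has moved about 9–10 mm relative to the housing, up against the jar, and the hand is clear. I hand the job in.

```bash
python3 -c "
from plant import *
print(job_done())"
```

```text
the job is handed in; nothing more can be done
None
```

The mustard jar stands upright in the clamp and the knob is turned until the jaw stopped moving against it (about 9–10 mm of travel by camera, torque levelled off, hard stop not felt); the gripper is clear, the job is handed in at about 22 s, and no verdict came back.

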